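# Dispense throat drops through a sprung two-cell hopper gate

### The job

Tip the four throat drops from the loaded scoop into the right-hand compartment of the shut hopper (right as seen from the robot) and lay the empty scoop back down flat on the counter. Then draw the hopper's spring-loaded gate out to half its travel, so that the right-hand compartment empties into the vial below while the left-hand one stays shut with its three drops, and finish holding the gate there in the gripper, as it snaps shut when let go. Do not disturb the vial or the other things on the counter.

Things in the scene. Friction and masses are not known exactly. Their poses are not given: they have to be found in the camera images.
- hopper: Steel two-compartment hopper fixed on the counter: base 124 x 170 x 8 mm, two posts behind, two open-topped compartments side by side along its y. Origin: underside of the base, below the divider. x to its back (away from the robot at yaw 0, which varies 0.2 rad), y to its left, z up. Divider top z = 190 mm; each outer end wall (y = +-45 mm) ends in a lip leaning out to y = +-60 mm, z = 178 mm.
- cell_right (a point): centre of the floor (top of the gate) of the right-hand compartment, hopper (0, -24, 88) mm; axes as the hopper's. Each compartment is 36 mm long in y and 36 mm wide in x at the floor, widening to 72 mm in x at hopper z = 160 mm; its front wall is clear. The drops are to be tipped in here.
- cell_left (a point): centre of the floor of the left-hand compartment (hopper 0, +24, 88 mm); axes as the hopper's. It holds the three reserve drops.
- pour_lip (a point): middle of the right-hand pouring lip (hopper 0, -50, 177 mm), about 10 mm above the lip's sheet; axes as the hopper's. A scoop nose about 15 mm above this point, scoop pointing along hopper +y, pours into the right-hand compartment.
- gate (a joint): draw of the sprung gate in m, along hopper +y: 0 shut, 0.096 fully drawn (both compartments open), half 0.048. The right-hand compartment is wholly open from 0.042, the left-hand one starts to open at 0.054. Spring pull to shut 3 N at 0, rising 100 N/m (7.8 N at half), friction 0.6 N; snaps shut if let go. At half a black line across the gate meets the frame's left edge (hopper y = 62 mm).
- gate_grip (a point): middle of the gate's black upright grip plate: 12 mm thick along hopper y, 36 mm wide along x, 44 mm tall (hopper z 90 to 134 mm; gate top at 88 mm). The point is at hopper (0, 134, 114) mm with the gate shut and moves with it. Pinch it from above, fingers on its left and right faces; the hopper's left lip is 74 mm away. Axes as the hopper's.
- vial: open amber dispensing vial, 52 mm diameter (inside 47 mm), 70 mm high, loose, standing in the channel of the base below the right-hand compartment, its rim 6 mm below the gate. Origin: centre of its underside.
- scoop: small steel scoop, loose, holding the four drops: bowl 64 x 46 x 28 mm, floor 2 mm thick, flat for 44 mm, then rising 18 deg to the open nose; back wall at x = -32 mm; black handle x -38 to -120 mm, 14 mm wide, z 23 to 37 mm. Origin: centre of the bowl's underside; x to the nose, z up. About 120 g. Nose starts pointing about to the robot's left (yaw 1.57 +-0.35); 45 deg nose-down empties it.
- scoop_grip (a point): grip point on the scoop handle's centre line, (-66, 0, 30) mm in the scoop's frame; axes as the scoop's. The fingers close along the scoop's y.
- scoop_nose (a point): middle of the scoop's open nose edge, (36, 0, 9) mm in the scoop's frame; axes as the scoop's.
- drop_1: round white throat drop, 16 mm ball, 12 g, in the scoop at the start. Origin: its centre.
- drop_2: round white throat drop, 16 mm ball, 12 g, in the scoop at the start. Origin: its centre.
- drop_3: round white throat drop, 16 mm ball, 12 g, in the scoop at the start. Origin: its centre.
- drop_4: round white throat drop, 16 mm ball, 12 g, in the scoop at the start. Origin: its centre.
- reserve_1: round white throat drop, 16 mm ball, 12 g, reserve in the hopper's left-hand compartment; must stay there. Origin: its centre.
- reserve_2: round white throat drop, 16 mm ball, 12 g, reserve in the hopper's left-hand compartment; must stay there. Origin: its centre.
- reserve_3: round white throat drop, 16 mm ball, 12 g, reserve in the hopper's left-hand compartment; must stay there. Origin: its centre.
- stock_jar: white tablet jar, 50 mm diameter, 62 mm high, standing loose behind the work; leave alone. Origin: centre of its underside.
- small_vial: capped amber vial, 42 mm diameter, 71 mm high, standing loose behind the work; leave alone. Origin: centre of its underside.
- tin: flat round white ointment tin, 52 mm diameter, 20 mm high, lying loose in front of the hopper; leave alone. Origin: centre of its underside.
Not all that is in view belongs to the job. There is more than one size of the vial; the one meant has the size given above. There is more than one size of the scoop; the one meant has the size given above.

How it is judged:
By the outcome, as a careful person would: the job done as asked, in the order asked, and still so for the second after the job is handed in, while the arm keeps its last pose, push and grip.
It also fails if it takes over 67 s, if anything falls off the work surface, if the arm or the gripper's body presses on something with over 40 N, if the wrist force passes 120 N, or if a joint passes its speed limit or range.

### The arm

A 6-joint arm with a two-finger parallel gripper is mounted at the origin on a cart in front of the work surface, level with it; the furniture and walls round the work are solid. World frame = base frame: x ahead of the robot, y to its left, z up, the work surface at z = 0. Lengths are in m, angles in rad, forces in N, time in s.
With the tool pointing down it reaches from about 0.35 to 0.875 m from the base axis. Payload 4.2 kg.
Tool frame: the origin (TCP) lies midway between the tips of the shut fingers; the grasp point (between the pads) lies 19 mm behind it; z points along the fingers, y is the line along which they close (so a half turn about z gives the same grasp; the last joint's range is limited). The gripper opens to 85 mm and grips with 20 to 120 N. Pads are 22 mm wide; open, the fingers measure 114 mm over their backs; the gripper's body (76 mm by 85 mm) begins 54 mm behind the grasp point. The pads swing forward as they close: fully open they stand 13 mm farther back than shut.
Start: joints at [1.517, 0.385, 0.008, 0, -1.194, -0.259], TCP at [0.192, 0.595, 0.231] pointing down, gripper open.
Joint ranges: [-3.14, 3.14], [-1.21, 2.06], [-1.07, 1.41], [-3.16, 2.05], [-2.99, -0.16], [-3.1, 3.1]. Speed limits (rad/s): [2.79, 2.79, 3.14, 3.14, 3.14, 3.14].

### API

Orientations are given as a unit quaternion [w, x, y, z].
In Python, from station import env gives the robot as it stands.
- The arm moves only by the tool step_arm, never from a script. Its argument "plan" is a list that holds one entry, the list of rows, each a list of 6 numbers: the shift along the world's x, y, z in cm, then the turn, a rotation vector about the world's x, y, z in rad. In form: [[[dx, dy, dz, rx, ry, rz], ...]]. A call has 1 to 8 rows; each row is the pose to reach, as a shift and turn from the pose commanded when the call began; what a row does not reach only later rows make up. A row lasts 1/10 s, in which the tool goes at most 50 mm and 8.59 degrees, less where a joint would pass 70% of its speed; a pose out of reach is approached as far as the arm can. A call with a gripper value outside its range is refused whole. "fingers" is the closure in counts, from 0 (fully open) to 255 (shut), set as the call begins (left out, the last holds). The fingers move at their own pace and stop on an object; "squeeze" is the grip in N (left out, the last holds). Time passes only in rows, so rows that repeat a pose let the fingers close. It gives the time, the measured TCP pose, the force, the opening and the grip force at its end, in the units of the state.
- env.read_state(): the state, without advancing time (a new reading comes with each control period).
- env.grab_frame(name): name is "scene" or "side" or "wrist"; returns a dict with "img" (480x640x3 uint8, blue, green, red), "depth" (480x640 float32, m along the optical axis (not along the pixel's ray), 0 where there is no reading), "K" (3x3 intrinsics, pixels), "D" ([k1, k2, p1, p2, k3] as OpenCV has them; the pictures are not rectified), "rvec" (rotation vector, rad) and "tvec" (3), from world to camera coordinates, as OpenCV has them; the wrist camera has in their place "hand_eye" (4x4, takes a point from camera to tool coordinates, whose origin is the TCP and whose axes are the flange's). Camera axes: x right, y down, z forward; pixel columns grow to the right and rows downward; lengths in m; the calibration is good to about 2 mm. A picture is of the moment at which its call begins: read the wrist's pose just before it.
- env.job_done(): hands the job in; it is judged then, once.
Trained networks look in a picture, given as the dict that the camera call returned (one of the last four; its "shot" number tells which), for a name from the list of things; names that differ only in an ending like _2 or _b are one class to them, and where a whole thing is asked for, a point or a joint stands for the part that bears it (a point fixed in the world has none). Each returns a list of dicts, best first, with "p" (0 to 1); they miss things now and then, are a little off and sometimes report something else, mostly with a low value. They report only what shows in the picture. A call takes as long as a camera call. They do not tell look-alikes from the thing itself.
- env.boxes_of(picture, query): "extent" ([left, top, right, bottom] in pixels, round what is visible of it).
- env.cut_out(picture, query): "region" (480x640 bool, what is visible of it) and "extent" ([left, top, right, bottom] in pixels, round what is visible of it).
- env.spot_point(picture, query): "point" ([column, row] in pixels: a listed point, or the origin of a listed thing).
The state is a dict: "t": time; "qpos": joint angles; "joint_velocities": joint speeds; "effort": joint torques, N m; "tool_pos": TCP position; "tool_rot": TCP orientation; "wrist_force": force on the tool from outside, world axes, zero at the start; "wrist_torque": the same for the moment, N m; "finger_gap": finger opening in m; "finger_force": force on a finger pad.
Only numpy, scipy, OpenCV 4.12 (cv2) and the standard library are available. Lean on these libraries where they do the work, as an engineer would, in place of code of your own. Each camera call takes 0.05 s, during which the arm holds its last target. There are 200 camera calls.

## Working session

There is one attempt and no reset: what is moved stays moved. The work goes in short steps, Python scripts to look and compute and a tool call to move; the robot and the scene stay as the last step left them, time stands still between calls to the robot, and variables do not carry over. Pictures are saved under pics/ and viewed, at most 10 in all, crops included, and the job is handed in when it is done.

Besides the shell and the picture viewer there is one more tool, called as name(argument=value, ...), one argument or row to a line, values as JSON. step_arm: Moves the arm, as the interface text tells. Its arguments: {"type":"object","properties":{"plan":{"type":"array"},"fingers":{"type":"number"},"squeeze":{"type":"number"}},"required":["plan"]}

```bash
mkdir -p pics; ls; cat > h.py <<'E'
import numpy as np, cv2
from scipy.spatial.transform import Rotation as R
from station import env
def ray_pt(f,uv,d=None,z=None):
    """world point of pixel: by depth d, or on plane z"""
    n=cv2.undistortPoints(np.array([[uv]],float),f["K"],f["D"])[0,0]
    r=np.array([n[0],n[1],1.])
    if "rvec" in f:
        Rm=cv2.Rodrigues(np.array(f["rvec"],float))[0]; t=np.array(f["tvec"],float).ravel()
        Rw=Rm.T; c=-Rm.T@t
    else:
        T=f["T"]; Rw=T[:3,:3]; c=T[:3,3]
    v=Rw@r
    s=d if d is not None else (z-c[2])/v[2]
    return c+s*v
def grab(name):
    s=env.read_state(); f=env.grab_frame(name)
    if name=="wrist":
        q=s["tool_rot"]; T=np.eye(4); T[:3,:3]=R.from_quat([q[1],q[2],q[3],q[0]]).as_matrix(); T[:3,3]=s["tool_pos"]
        f=dict(f); f["T"]=T@np.array(f["hand_eye"])
    return f
def cloud(f,mask):
    v,u=np.nonzero(mask&(f["depth"]>0)); d=f["depth"][v,u]
    n=cv2.undistortPoints(np.stack([u,v],1).astype(float)[:,None],f["K"],f["D"])[:,0]
    P=np.c_[n*d[:,None],d]
    if "rvec" in f:
        Rm=cv2.Rodrigues(np.array(f["rvec"],float))[0]; t=np.array(f["tvec"],float).ravel()
        return (P-t)@Rm
    return P@f["T"][:3,:3].T+f["T"][:3,3]
E
python3 - <<'E'
from h import *
print(env.read_state())
for n in ["scene","side"]:
    f=grab(n); cv2.imwrite(f"pics/{n}0.png",f["img"])
    for q in ["hopper","cell_right","cell_left","pour_lip","gate_grip","vial","scoop","scoop_grip","scoop_nose","tin","stock_jar","small_vial"]:
        for r in env.spot_point(f,q)[:2]:
            u,v=r["point"]; 
            d=f["depth"][min(479,max(0,int(round(v)))),min(639,max(0,int(round(u))))]
            print(n,q,round(r["p"],2),np.round([u,v]),np.round(ray_pt(f,(u,v),d=d),3) if d>0 else None)
E
```

```text
pics
{'t': 0.0, 'qpos': array([ 1.51660242e+00,  3.85570814e-01,  6.65342599e-03, -5.04566662e-04,
       -1.19401314e+00, -2.58583397e-01]), 'joint_velocities': array([-6.97884496e-04, -4.51457982e-04, -4.58700327e-04,  4.24167949e-04,
        4.85390561e-05,  2.59038482e-03]), 'effort': array([ 5.36576181e-05, -3.92294669e+01,  1.88399345e+01,  4.18605968e+00,
       -4.62297321e-03,  7.79626902e-06]), 'tool_pos': array([0.19212496, 0.59413226, 0.23022296]), 'tool_rot': array([ 1.08545475e-03,  9.87781108e-01, -1.55843796e-01, -1.24401482e-04]), 'wrist_force': array([-0.88603428,  0.85631587, -0.64032866]), 'wrist_torque': array([-0.05276116, -0.00508306,  0.00207605]), 'finger_force': 0.0, 'finger_gap': 0.0858543000712963}
scene hopper 0.74 [299. 271.] [0.53  0.113 0.013]
scene cell_right 0.77 [307. 243.] [0.536 0.089 0.103]
scene cell_left 0.59 [292. 235.] [0.54  0.136 0.109]
scene pour_lip 0.9 [315. 217.] [0.568 0.084 0.161]
scene gate_grip 0.7 [258. 212.] [0.572 0.261 0.126]
scene vial 0.86 [307. 267.] [0.536 0.093 0.03 ]
scene vial 0.81 [308. 332.] [ 0.333 -0.031  0.036]
scene
[... 809 characters left out ...]
ip 0.29 [296. 318.] [0.561 0.132 0.008]
side gate_grip 0.64 [264. 310.] [0.581 0.272 0.112]
side vial 0.67 [366. 308.] [0.44  0.091 0.013]
side vial 0.65 [303. 313.] [0.548 0.132 0.019]
side scoop 0.87 [335. 246.] [ 0.527 -0.163  0.009]
side scoop 0.74 [277. 420.] [0.539 0.386 0.017]
side scoop_grip 0.69 [384. 234.] [ 0.419 -0.181  0.039]
side scoop_grip 0.27 [302. 220.] [0.558 0.079 0.175]
side scoop_nose 0.86 [370. 267.] [ 0.441 -0.088  0.002]
side scoop_nose 0.78 [340. 244.] [ 0.516 -0.177  0.007]
side tin 0.61 [409. 323.] [0.363 0.136 0.019]
side tin 0.6 [305. 312.] [0.545 0.131 0.02 ]
side stock_jar 0.75 [264. 310.] [0.581 0.271 0.113]
side stock_jar 0.69 [272. 271.] [0.59  0.173 0.123]
```

View pics/scene0.png

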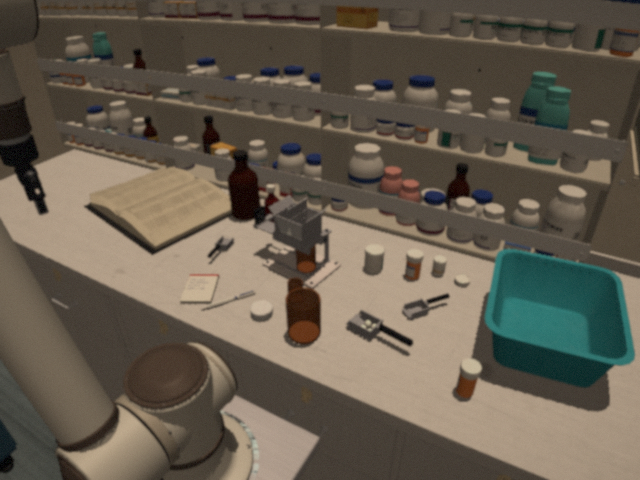

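View pics/side0.png

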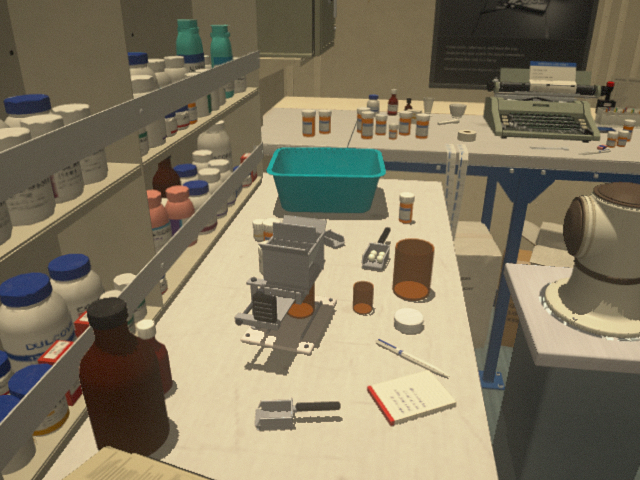

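Loaded scoop is at scene (365,325), with its handle towards (410,350). The hopper is at (300,235), with the vial under it at (306,262). The large amber jar at (303,310) is a decoy, as are the scoops at (425,305) and (220,247). I'll move above the hopper first for a close look.

step_arm(
  plan=[
    [[4,-8,9,0,0,-0.13],[7,-12,13,0,0,-0.26],[10,-17,16,0,0,-0.39],[13,-22,19,0,0,-0.52],[16,-27,19,0,0,-0.65],[19,-32,19,0,0,-0.78],[22,-37,19,0,0,-0.91],[24,-41,19,0,0,-1.0]],
  ],
  fingers=0,
)

```text
t: 2.1
tool_pos: [0.3696, 0.2931, 0.4053]
tool_rot: [-0.001, 0.791, -0.612, -0.0]
wrist_force: [0.5, -0.1, 0.4]
finger_gap: 0.0854
finger_force: 0.0
```

```bash
cat > look.py <<'E'
from h import *
import sys
tag=sys.argv[1]; cam=sys.argv[2]
f=grab(cam); cv2.imwrite(f"pics/{tag}.png",f["img"])
s=env.read_state(); print(round(s["t"],2),np.round(s["tool_pos"],4),np.round(s["tool_rot"],3),np.round(s["wrist_force"],1),np.round(s["qpos"],2))
for q in sys.argv[3:]:
    for r in env.spot_point(f,q)[:2]:
        u,v=r["point"]; d=f["depth"][min(479,max(0,int(round(v)))),min(639,max(0,int(round(u))))]
        print(q,round(r["p"],2),np.round([u,v]),np.round(ray_pt(f,(u,v),d=d),3) if d>0 else None)
E
python3 look.py w1 wrist hopper cell_right cell_left pour_lip gate_grip vial scoop scoop_grip
```

```text
2.15 [0.3719 0.2881 0.4071] [-0.001  0.789 -0.615  0.001] [ 0.  -2.3  1.4] [ 1.01  0.04 -0.01  0.   -1.52 -0.76]
hopper 0.9 [217.  34.] [0.532 0.151 0.098]
cell_left 0.69 [188.  35.] [0.564 0.16  0.1  ]
gate_grip 0.75 [154. 128.] [0.572 0.266 0.133]
vial 0.8 [307.  10.] [0.451 0.075 0.   ]
vial 0.69 [222.  18.] [0.529 0.133 0.098]
scoop 0.98 [202. 203.] [0.544 0.371 0.002]
scoop_grip 0.65 [228. 207.] [0.499 0.361 0.026]
```

step_arm(
  plan=[
    [[3,-5,1,0,0,-0.03],[6,-10,2,0,0,-0.06],[9,-15,2,0,0,-0.1],[12,-20,2,0,0,-0.1],[13,-25,2,0,0,-0.1],[13,-25,2,0,0,-0.1],[13,-25,2,0,0,-0.1]],
  ],
)

```text
t: 3.25
tool_pos: [0.5, 0.0426, 0.4233]
tool_rot: [0.001, 0.76, -0.65, -0.0]
wrist_force: [-0.3, 0.3, -0.1]
finger_gap: 0.085
finger_force: 0.0
```

```bash
python3 look.py w2 wrist hopper cell_right cell_left pour_lip gate_grip scoop scoop_grip scoop_nose
```

```text
3.3 [0.4996 0.0441 0.4234] [ 0.001  0.76  -0.65  -0.   ] [0.4 0.2 0.6] [ 0.41  0.1   0.09 -0.   -1.57 -0.26]
hopper 0.84 [275. 229.] [0.549 0.084 0.171]
cell_right 0.66 [272. 232.] [0.553 0.09  0.164]
cell_left 0.97 [263. 261.] [0.561 0.131 0.153]
pour_lip 0.97 [272. 232.] [0.554 0.09  0.164]
pour_lip 0.23 [245. 342.] [0.576 0.261 0.13 ]
gate_grip 0.92 [243. 338.] [0.58  0.26  0.122]
scoop 0.92 [320.  10.] [ 0.542 -0.191  0.001]
scoop 0.58 [271. 354.] [0.545 0.356 0.014]
scoop_grip 0.93 [297. 365.] [0.497 0.36  0.028]
scoop_grip 0.58 [405.  29.] [ 0.425 -0.177  0.035]
scoop_nose 0.95 [377. 110.] [ 0.437 -0.073 -0.002]
scoop_nose 0.67 [338.  26.] [ 0.513 -0.176 -0.002]
```

View pics/w2.png

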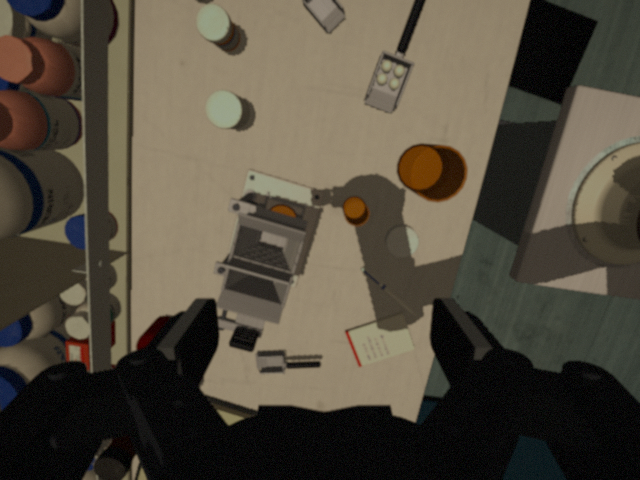

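The view is clear: the loaded scoop with four drops is at (390,80), nose at (378,108), handle up to (418,5). The hopper is at (260,250) and the grip plate at (243,338). Next I'll fit both poses from depth.

```bash
cat > fit.py <<'E'
from h import *
f=grab("wrist"); P=cloud(f,np.ones((480,640),bool))
def reg(x0,x1,y0,y1,z0,z1): return P[(P[:,0]>x0)&(P[:,0]<x1)&(P[:,1]>y0)&(P[:,1]<y1)&(P[:,2]>z0)&(P[:,2]<z1)]
def box(A,n):
    if len(A)<5: print(n,len(A)); return
    r=cv2.minAreaRect((A[:,:2]*1000).astype(np.float32)); print(n,len(A),np.round(r[0],1),np.round(r[1],1),round(r[2],1),"zmean",round(A[:,2].mean(),4))
box(reg(.5,.64,.23,.30,.12,.145),"plate top")
box(reg(.48,.66,.03,.23,.183,.2),"divider?")
box(reg(.48,.66,.0,.25,.15,.2),"rims")
S=reg(.36,.50,-.28,-.06,.008,.06); box(S,"scoop all")
H=reg(.36,.50,-.28,-.06,.030,.045)
c=cv2.fitLine((H[:,:2]*1000).astype(np.float32),cv2.DIST_L2,0,.01,.01).ravel(); print("high",len(H),c)
# handle by darkness
g=f["img"].max(2).ravel()
E
python3 fit.py; python3 - <<'E'
import sys; sys.path.insert(0,'.')
from h import *
f=grab("wrist"); r=env.cut_out(f,"scoop")
for k in r:
    P=cloud(f,k["region"]); P=P[P[:,2]>.005]
    print(round(k["p"],2),k["extent"],len(P)); 
    if len(P)>20: 
        b=cv2.minAreaRect((P[:,:2]*1000).astype(np.float32)); print(b)
        img=f["img"].max(2); dark=k["region"]&(img<60); H=cloud(f,dark); H=H[(H[:,2]>.015)]
        if len(H)>10: print("handle",len(H),H.mean(0),cv2.fitLine((H[:,:2]*1000).astype(np.float32),cv2.DIST_L2,0,.01,.01).ravel(),np.percentile(H[:,2],[10,50,90]))
E
```

```text
plate top 310 [580.2 264.8] [13.1 36. ] 80.1 zmean 0.13
divider? 282 [561.  132.9] [ 4.2 73.9] 80.8 zmean 0.1879
rims 4088 [561.3 133.7] [120.3  80.7] 81.8 zmean 0.1679
scoop all 1659 [ 425.8 -144.8] [140.2  48. ] 78.6 zmean 0.0247
high 659 [ 1.8257800e-01  9.8319137e-01  4.2066968e+02 -1.7449184e+02]
0.88 [363.6, 2.8, 425.7, 111.6] 1482
((425.69873046875, -144.88714599609375), (140.49453735351562, 48.135780334472656), 78.63542175292969)
handle 514 [ 0.42032756 -0.17672057  0.0343699 ] [ 1.8035145e-01  9.8360223e-01  4.2032755e+02 -1.7672057e+02] [0.03170595 0.03582158 0.03749582]
0.81 [300.9, 1.1, 345.3, 26.2] 282
((535.6771850585938, -191.79598999023438), (34.73420715332031, 49.86016082763672), 51.736446380615234)
0.61 [255.2, 345.0, 322.8, 371.7] 631
((514.0242919921875, 364.375244140625), (116.9256362915039, 36.77611541748047), 11.955581665039062)
handle 189 [0.49461798 0.35837113 0.02488337] [9.8815632e-01 1.5345053e-01 4.9461798e+02 3.5837112e+02] [0.01648608 0.0259806  0.02785024]
```

step_arm(
  plan=[
    [[-1,-3,-3,0,0,-0.05],[-2,-6,-7,0,0,-0.1],[-3.3,-9,-11,0,0,-0.15],[-4.6,-12,-15,0,0,-0.2],[-5.9,-16,-19,0,0,-0.26],[-7.2,-20,-22,0,0,-0.31],[-7.9,-22.05,-25,0,0,-0.342],[-7.9,-22.05,-27,0,0,-0.342]],
  ],
)

```text
t: 4.65
tool_pos: [0.4169, -0.1778, 0.1514]
tool_rot: [-0.002, -0.637, 0.771, 0.002]
wrist_force: [0.5, 0.9, -0.3]
finger_gap: 0.0854
finger_force: 0.0
```

```bash
python3 - <<'E'
from h import *
f=grab("wrist"); s=env.read_state(); print(s["t"],s["tool_pos"],s["tool_rot"])
P=cloud(f,np.ones((480,640),bool)); g=f["img"].max(2); v,u=np.nonzero(f["depth"]>0); b=g[v,u]
m=(P[:,0]>.37)&(P[:,0]<.49)&(P[:,1]>-.235)&(P[:,1]<-.145)&(P[:,2]>.028)&(P[:,2]<.045)
H=P[m]; print(len(H),H.mean(0),cv2.fitLine((H[:,:2]*1000).astype(np.float32),cv2.DIST_L2,0,.01,.01).ravel(),np.median(H[:,2]))
cv2.imwrite("pics/w3.png",f["img"])
E
```

```text
4.7 [ 0.416018   -0.17660984  0.14917892] [-0.00294337 -0.6373759   0.7705389   0.00362061]
2157 [ 0.4179633  -0.1885539   0.03521759] [ 2.3184152e-01  9.7275358e-01  4.1796329e+02 -1.8855391e+02] 0.03581417251610469
```

View pics/w3.png

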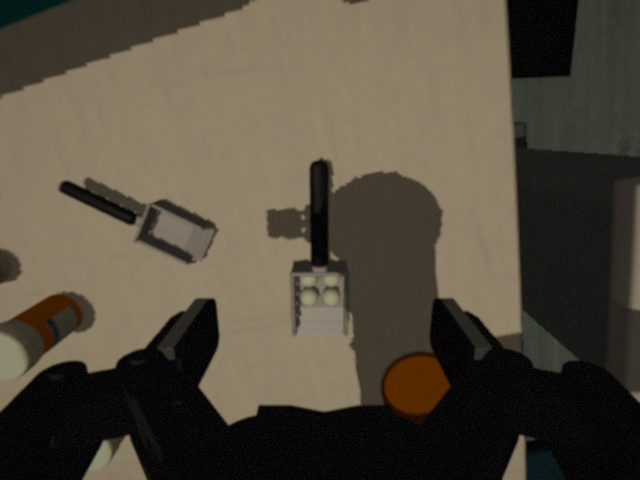

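The scoop lies straight between the fingers, its handle at column 319, and the four drops are at (320,290). Descending to grip it.

step_arm(
  plan=[
    [[0,0,-3,0,0,0],[0,0,-6,0,0,0],[0,0,-9,0,0,0],[0,0,-11,0,0,0],[0,0,-13,0,0,0],[0,0,-14.2,0,0,0],[0,0,-14.2,0,0,0],[0,0,-14.2,0,0,0]],
  ],
)

```text
t: 5.5
tool_pos: [0.4211, -0.1755, 0.0128]
tool_rot: [0.0, -0.64, 0.769, -0.0]
wrist_force: [-0.1, -0.1, -0.3]
finger_gap: 0.0855
finger_force: 0.0
```

step_arm(
  plan=[
    [[0,0,-0.1,0,0,0],[0,0,-0.1,0,0,0],[0,0,-0.1,0,0,0],[0,0,-0.1,0,0,0],[0,0,-0.1,0,0,0],[0,0,-0.1,0,0,0],[0,0,-0.1,0,0,0],[0,0,-0.1,0,0,0]],
  ],
  fingers=255,
  squeeze=70,
)

```text
t: 6.3
tool_pos: [0.4202, -0.1758, 0.0114]
tool_rot: [0.0, -0.639, 0.769, -0.0]
wrist_force: [-0.6, -0.1, 2.7]
finger_gap: 0.0126
finger_force: 68.3
```

step_arm(
  plan=[
    [[0,0,0,0,0,0],[0,0,0.3,0,0,0],[0,0,0.9,0,0,0],[0,0,1.8,0,0,0],[0,0,3.0,0,0,0],[0,0,4.2,0,0,0],[0,0,5,0,0,0],[0,0,5.3,0,0,0]],
  ],
)

```text
t: 7.1
tool_pos: [0.4204, -0.1757, 0.0652]
tool_rot: [0.001, -0.639, 0.769, -0.001]
wrist_force: [0.3, 0.7, -2.3]
finger_gap: 0.0129
finger_force: 68.3
```

```bash
python3 - <<'E'
from h import *
f=grab("wrist"); s=env.read_state(); print(s["t"],s["tool_pos"],s["tool_rot"],s["finger_gap"],s["finger_force"],s["wrist_force"])
cv2.imwrite("pics/w4.png",f["img"])
P=cloud(f,np.ones((480,640),bool))
print([ (k["p"],np.round(ray_pt(f,k["point"],d=f["depth"][int(k["point"][1]),int(k["point"][0])]),3)) for k in env.spot_point(f,"scoop_nose")])
E
```

```text
7.15 [ 0.42040565 -0.17571093  0.06511014] [ 6.77231763e-04 -6.39165247e-01  7.69068894e-01 -6.03864409e-04] 0.012627619942458996 68.2852041721344 [ 0.84008126 -1.06893767 -1.64494294]
[(0.66, array([ 0.518, -0.175, -0.   ])), (0.54, array([ 0.42 , -0.181,  0.091]))]
```

View pics/w4.png

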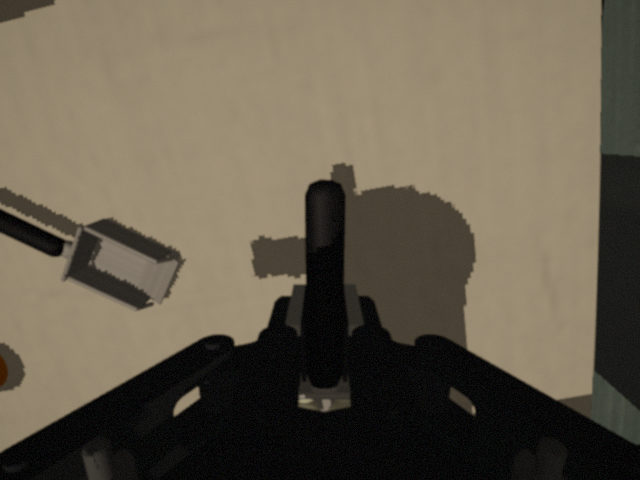

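Gripped: gap 12.6 mm, 68 N, drops still in. Carrying it level towards the lip, raising first.

step_arm(
  plan=[
    [[0,0,0.8,0,0,0],[0.2,0.1,2.2,0,0,0],[0.6,0.3,4.2,0,0,0],[1.4,0.7,6.6,0,0,0],[2.5,1.3,9.0,0,0,0.01],[3.7,2.0,11.4,0,0,0.02],[4.9,2.7,13.5,0,0,0.03],[5.9,3.3,15.0,0,0,0.042]],
  ],
)

```text
t: 8.0
tool_pos: [0.4796, -0.1424, 0.2156]
tool_rot: [0.0, -0.655, 0.755, -0.0]
wrist_force: [0.1, -0.4, -2.2]
finger_gap: 0.0129
finger_force: 68.3
```

step_arm(
  plan=[
    [[0.9,0.5,0.6,0,0,0],[1.8,1.1,0.6,0,0,0],[2.7,1.7,0.4,0,0,0],[3.5,2.3,0.1,0,0,0],[4.1,2.8,-0.1,0,0,0],[4.5,3.1,-0.3,0,0,0],[4.6,3.2,-0.4,0,0,0],[4.6,3.2,-0.4,0,0,0]],
  ],
)

```text
t: 8.8
tool_pos: [0.5248, -0.1106, 0.2097]
tool_rot: [-0.0, -0.655, 0.755, 0.0]
wrist_force: [-0.9, 0.7, -1.5]
finger_gap: 0.0128
finger_force: 68.3
```

```bash
python3 - <<'E'
from h import *
s=env.read_state(); print(s["t"],s["tool_pos"],s["tool_rot"],s["qpos"],s["finger_gap"])
f=grab("side"); cv2.imwrite("pics/s5.png",cv2.resize(f["img"][150:390,180:500],None,fx=2.5,fy=2.5))
for q in ["scoop_nose","pour_lip"]:
  for k in env.spot_point(f,q)[:2]:
    u,v=k["point"]; print(q,k["p"],(u,v),np.round(ray_pt(f,(u,v),d=f["depth"][int(v),int(u)]),3))
E
```

```text
8.8 [ 0.52481476 -0.11061457  0.20966585] [-3.89165156e-04 -6.55214895e-01  7.55442377e-01  3.23340905e-04] [ 9.47648681e-02  2.52367558e-01 -2.42256038e-01 -8.44666721e-05
 -1.07718192e+00 -2.36586818e-01] 0.01281339127320495
scoop_nose 0.9 (316.6, 184.9) [ 0.547 -0.018  0.206]
scoop_nose 0.89 (253.1, 414.0) [ 0.579  0.363 -0.001]
pour_lip 0.8 (304.1, 218.7) [0.555 0.076 0.177]
```

View pics/s5.png

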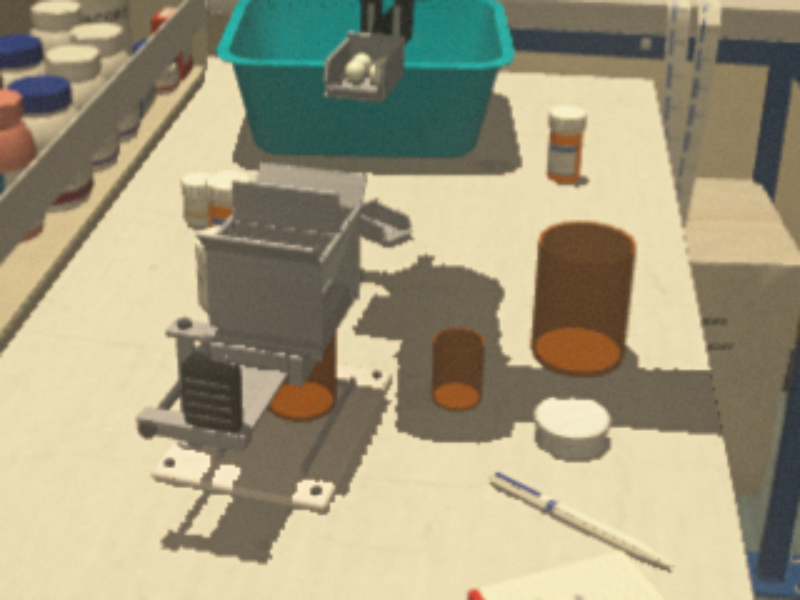

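The level scoop with its drops is at (365,65) in the crop, and the nose height of 0.206 agrees with the depth. Moving the nose over the lip.

step_arm(
  plan=[
    [[0.1,0.5,0,0,0,0],[0.2,1.6,-0.1,0,0,0],[0.5,3.2,-0.3,0,0,0],[0.7,5.0,-0.6,0,0,0],[1.0,6.8,-0.9,0,0,0],[1.2,8.2,-1.1,0,0,0],[1.4,9.1,-1.2,0,0,0],[1.4,9.4,-1.2,0,0,0]],
  ],
)

```text
t: 9.75
tool_pos: [0.5392, -0.0157, 0.198]
tool_rot: [-0.0, -0.656, 0.755, 0.0]
wrist_force: [-0.0, -0.1, -1.4]
finger_gap: 0.0126
finger_force: 68.3
```

```bash
python3 - <<'E'
from h import *
s=env.read_state(); print(s["t"],s["tool_pos"],s["tool_rot"])
h=np.array([.1445,.9895,0]);ax=np.cross([0,0,1],h); z=np.array([0,0,1.])
a,c=-10.15,.24
for th in np.arange(0.05,.86,.05):
    d=a*(np.cos(th)*h-np.sin(th)*z)+c*(np.sin(th)*h+np.cos(th)*z)-(a*h+c*z)
    print(round(th,2),np.round(d,2),np.round(ax*th,3))
E
```

```text
9.75 [ 0.53918678 -0.01568032  0.19799755] [-4.08684724e-05 -6.55623493e-01  7.55087965e-01  1.43282111e-05]
0.05 [0.   0.02 0.51] [-0.049  0.007  0.   ]
0.1 [0.01 0.07 1.01] [-0.099  0.014  0.   ]
0.15 [0.02 0.15 1.51] [-0.148  0.022  0.   ]
0.2 [0.04 0.25 2.01] [-0.198  0.029  0.   ]
0.25 [0.05 0.37 2.5 ] [-0.247  0.036  0.   ]
0.3 [0.08 0.52 2.99] [-0.297  0.043  0.   ]
0.35 [0.1  0.69 3.47] [-0.346  0.051  0.   ]
0.4 [0.13 0.89 3.93] [-0.396  0.058  0.   ]
0.45 [0.16 1.1  4.39] [-0.445  0.065  0.   ]
0.5 [0.2  1.34 4.84] [-0.495  0.072  0.   ]
0.55 [0.23 1.61 5.27] [-0.544  0.079  0.   ]
0.6 [0.28 1.89 5.69] [-0.594  0.087  0.   ]
0.65 [0.32 2.19 6.09] [-0.643  0.094  0.   ]
0.7 [0.37 2.51 6.48] [-0.693  0.101  0.   ]
0.75 [0.42 2.86 6.85] [-0.742  0.108  0.   ]
0.8 [0.47 3.22 7.21] [-0.792  0.116  0.   ]
0.85 [0.52 3.59 7.54] [-0.841  0.123  0.   ]
```

step_arm(
  plan=[
    [[0,0.02,0.51,-0.049,0.007,0],[0.01,0.07,1.01,-0.099,0.014,0],[0.02,0.15,1.51,-0.148,0.022,0],[0.04,0.25,2.01,-0.198,0.029,0],[0.05,0.37,2.5,-0.247,0.036,0],[0.08,0.52,2.99,-0.297,0.043,0],[0.1,0.69,3.47,-0.346,0.051,0],[0.13,0.89,3.93,-0.396,0.058,0]],
  ],
)

```text
t: 10.55
tool_pos: [0.5404, -0.008, 0.2379]
tool_rot: [-0.151, -0.642, 0.741, -0.13]
wrist_force: [-0.1, 0.1, -2.8]
finger_gap: 0.0127
finger_force: 68.4
```

step_arm(
  plan=[
    [[0.03,0.21,0.46,-0.049,0.007,0],[0.07,0.45,0.91,-0.099,0.014,0],[0.1,0.72,1.34,-0.148,0.022,0],[0.15,1.0,1.76,-0.198,0.029,0],[0.19,1.3,2.16,-0.247,0.036,0],[0.24,1.62,2.55,-0.297,0.043,0],[0.29,1.97,2.92,-0.346,0.051,0],[0.34,2.33,3.28,-0.396,0.058,0]],
  ],
)

```text
t: 11.35
tool_pos: [0.5441, 0.0156, 0.2706]
tool_rot: [-0.295, -0.603, 0.696, -0.255]
wrist_force: [0.3, -1.7, -0.9]
finger_gap: 0.0127
finger_force: 68.5
```

step_arm(
  plan=[
    [[0.05,0.37,0.33,-0.049,0.007,0],[0.05,0.37,0.33,-0.049,0.007,0],[0.05,0.37,0.33,-0.049,0.007,0],[0.05,0.37,0.33,-0.049,0.007,0]],
  ],
)

```text
t: 11.75
tool_pos: [0.5442, 0.0189, 0.2738]
tool_rot: [-0.312, -0.597, 0.689, -0.269]
wrist_force: [0.5, -0.1, -1.7]
finger_gap: 0.0128
finger_force: 68.5
```

```bash
python3 - <<'E'
from h import *
s=env.read_state(); print(s["t"],s["tool_pos"],s["tool_rot"],s["finger_gap"],s["wrist_force"])
f=grab("side"); a=cv2.resize(f["img"][150:350,200:400],None,fx=2,fy=3)
g=grab("scene"); b=cv2.resize(g["img"][150:300,230:380],(400,600))
cv2.imwrite("pics/s6.png",np.hstack([a,b]))
E
```

```text
11.75 [0.54421935 0.01886317 0.27375733] [-0.31168206 -0.59673206  0.68886499 -0.26875671] 0.012830243354957544 [ 0.49214511 -0.08210942 -1.67854216]
```

View pics/s6.png

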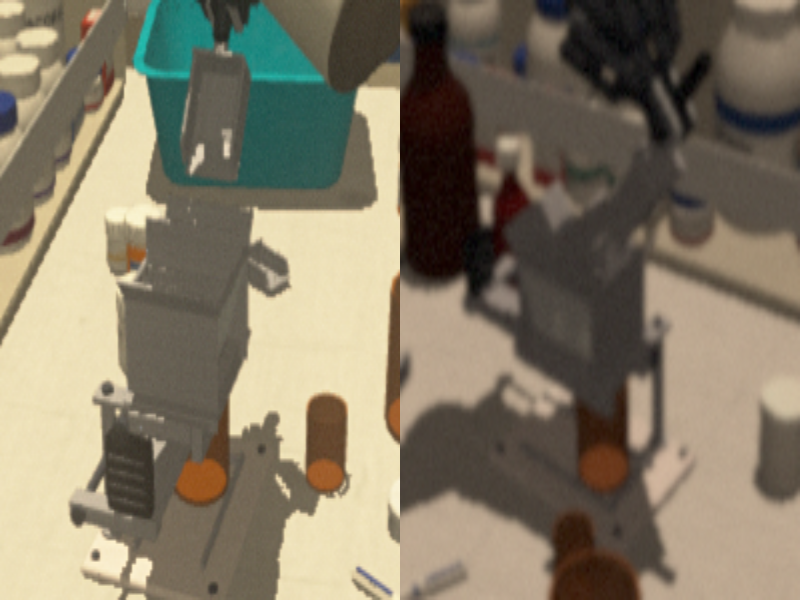

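The scoop is tipped and looks empty, with white glints only at its nose (210,155), and nothing has spilled on the counter. Levelling it and carrying it back to its place.

step_arm(
  plan=[
    [[-0.2,-1.2,1,0.09,-0.013,0],[-0.5,-3.5,1,0.21,-0.031,0],[-0.8,-6,0.5,0.34,-0.05,0],[-1.2,-8.5,-1,0.47,-0.069,0],[-1.6,-11,-2.5,0.6,-0.087,0],[-2,-13,-4,0.73,-0.106,0],[-2.5,-13.5,-5,0.842,-0.123,0],[-3.5,-14,-5.5,0.842,-0.123,0]],
  ],
)

```text
t: 12.65
tool_pos: [0.5089, -0.1235, 0.2191]
tool_rot: [0.002, -0.653, 0.757, 0.0]
wrist_force: [-0.3, 0.6, -0.5]
finger_gap: 0.0125
finger_force: 68.4
```

step_arm(
  plan=[
    [[-1.5,-1,-2,0,0,-0.01],[-3,-2,-4,0,0,-0.02],[-5,-3,-7,0,0,-0.03],[-7,-4,-10,0,0,-0.042],[-8.2,-4.8,-13,0,0,-0.042],[-8.5,-5,-15,0,0,-0.042],[-8.5,-5,-16,0,0,-0.042],[-8.5,-5,-16,0,0,-0.042]],
  ],
)

```text
t: 13.45
tool_pos: [0.4237, -0.1705, 0.0578]
tool_rot: [-0.001, -0.64, 0.769, 0.001]
wrist_force: [0.7, -0.2, -0.5]
finger_gap: 0.0124
finger_force: 68.4
```

```bash
python3 - <<'E'
from h import *
s=env.read_state(); print(s["t"],s["tool_pos"],R.from_quat(np.roll(s["tool_rot"],-1)).as_matrix().round(3),s["finger_gap"],s["wrist_force"])
f=grab("side")
for q in ["scoop","drop_1"]:
  for k in env.boxes_of(f,q)[:8]: print(q,round(k["p"],2),np.round(k["extent"]))
E
```

```text
13.45 [ 0.42371488 -0.17053755  0.05784144] [[-0.182 -0.983 -0.003]
 [-0.983  0.182  0.   ]
 [ 0.     0.003 -1.   ]] 0.012396054357513954 [ 0.73268706 -0.19000475 -0.50892605]
scoop 0.93 [254. 399. 340. 431.]
scoop 0.79 [358. 212. 389. 252.]
scoop 0.75 [327. 230. 344. 248.]
```

step_arm(
  plan=[
    [[0,0,-1,0,0,0],[0,0,-2,0,0,0],[0,0,-3,0,0,0],[0,0,-3.8,0,0,0],[0,0,-4.2,0,0,0],[0,0,-4.5,0,0,0],[0,0,-4.6,0,0,0],[0,0,-4.6,0,0,0]],
  ],
)

```text
t: 14.4
tool_pos: [0.4243, -0.1708, 0.0125]
tool_rot: [0.0, -0.639, 0.769, 0.0]
wrist_force: [-0.5, -0.0, -2.1]
finger_gap: 0.0129
finger_force: 68.5
```

step_arm(
  plan=[
    [[0,0,0,0,0,0],[0,0,0,0,0,0],[0,0,0,0,0,0],[0,0,0,0,0,0],[0,0,0,0,0,0],[0,0,0,0,0,0],[0,0,0,0,0,0]],
  ],
  fingers=0,
)

```text
t: 15.1
tool_pos: [0.4242, -0.1708, 0.0125]
tool_rot: [0.0, -0.639, 0.769, 0.0]
wrist_force: [-0.2, 0.1, 0.1]
finger_gap: 0.0856
finger_force: 0.0
```

Scoop laid down and released. Rising, then swinging over to look into the hopper.

step_arm(
  plan=[
    [[0,0,2,0,0,0],[0,0,5,0,0,0],[0,0,9,0,0,-0.1],[0,0,13.5,0,0,-0.24],[0.5,0.5,18,0,0,-0.38],[1.5,2,22,0,0,-0.52],[3.5,4,26,0,0,-0.66],[5,7,29,0,0,-0.8]],
  ],
)

```text
t: 15.9
tool_pos: [0.4751, -0.1007, 0.3056]
tool_rot: [0.002, -0.286, 0.958, -0.0]
wrist_force: [0.9, 0.1, -1.2]
finger_gap: 0.0851
finger_force: 0.0
```

step_arm(
  plan=[
    [[1.5,4,1.5,0,0,-0.13],[3,8,3,0,0,-0.26],[4.5,12,4,0,0,-0.39],[6,16.5,5,0,0,-0.52],[7.5,21,5.5,0,0,-0.64],[9,25.5,5.5,0,0,-0.73],[10.5,29,5.5,0,0,-0.73],[12,32,5.5,0,0,-0.73]],
  ],
)

```text
t: 16.7
tool_pos: [0.5943, 0.2214, 0.357]
tool_rot: [0.0, 0.071, 0.997, -0.0]
wrist_force: [0.6, -0.4, 0.5]
finger_gap: 0.0854
finger_force: 0.0
```

```bash
python3 - <<'E'
from h import *
s=env.read_state(); print(s["t"],s["tool_pos"],R.from_quat(np.roll(s["tool_rot"],-1)).as_matrix().round(3),s["qpos"])
f=grab("wrist"); cv2.imwrite("pics/w7.png",f["img"]); print(np.round(f["hand_eye"],3))
for q in ["drop_1"]:
  for k in env.spot_point(f,q)[:8]:
    u,v=k["point"]; print(q,round(k["p"],2),np.round((u,v)),np.round(ray_pt(f,(u,v),d=f["depth"][int(v),int(u)]),3))
P=cloud(f,np.ones((480,640),bool))
def reg(x0,x1,y0,y1,z0,z1): return P[(P[:,0]>x0)&(P[:,0]<x1)&(P[:,1]>y0)&(P[:,1]<y1)&(P[:,2]>z0)&(P[:,2]<z1)]
for n,A in (("plate",reg(.5,.64,.23,.30,.12,.145)),("div",reg(.48,.66,.03,.23,.183,.2))):
    print(n,len(A), cv2.minAreaRect((A[:,:2]*1000).astype(np.float32)) if len(A)>5 else 0, A[:,2].mean() if len(A) else 0)
A=reg(.6,1.5,.1,.5,.05,.5); print("shelf minx by z",[(z,A[(A[:,2]>z)&(A[:,2]<z+.05),0].min().round(3)) for z in np.arange(.05,.4,.05) if ((A[:,2]>z)&(A[:,2]<z+.05)).any()])
E
```

```text
16.7 [0.59426183 0.22140493 0.35696369] [[-0.99   0.141  0.   ]
 [ 0.141  0.99  -0.   ]
 [-0.    -0.    -1.   ]] [ 6.11483233e-01  3.49577353e-01  2.62442165e-01  2.34582858e-04
 -1.48365082e+00 -2.32415275e+00]
[[ 0.    -0.961 -0.278  0.071]
 [ 1.     0.     0.     0.001]
 [-0.    -0.278  0.961 -0.142]
 [ 0.     0.     0.     1.   ]]
drop_1 0.44 [362. 184.] [0.578 0.264 0.133]
plate 429 ((580.9885864257812, 266.4130554199219), (12.53919506072998, 35.62259292602539), 81.92292022705078) 0.13200114100042085
div 448 ((562.0057983398438, 133.9937744140625), (4.039935111999512, 73.30159759521484), 82.50682830810547) 0.1881383239070202
shelf minx by z [(np.float64(0.05), np.float64(0.6)), (np.float64(0.1), np.float64(0.6)), (np.float64(0.15000000000000002), np.float64(0.6)), (np.float64(0.2), np.float64(0.702)), (np.float64(0.25), np.float64(0.783)), (np.float64(0.3), np.float64(0.784)), (np.float64(0.35000000000000003), np.float64(0.6))]
```

View pics/w7.png

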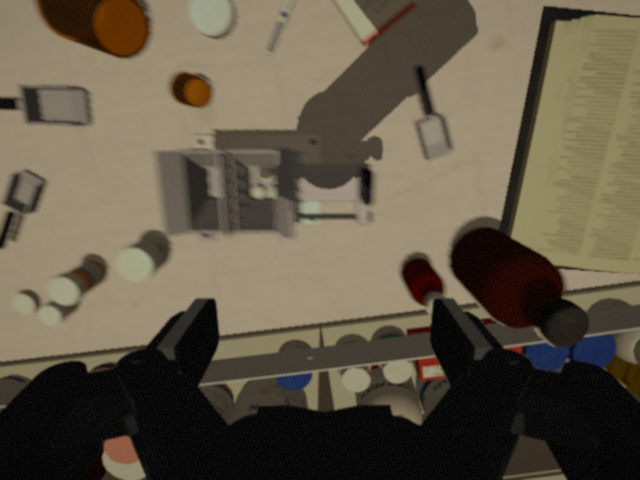

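The reserves are visible in the left cell at (262,185). The right cell's floor is hidden by the divider, so I'll move the camera over it to check.

step_arm(
  plan=[
    [[-2,-4,0,0,0,0],[-5,-8,0,0,0,0],[-8,-12,0,0,0,0],[-9,-15,0,0,0,0],[-9,-15,0,0,0,0]],
  ],
)

```text
t: 17.3
tool_pos: [0.5019, 0.0657, 0.3589]
tool_rot: [0.001, 0.073, 0.997, 0.0]
wrist_force: [0.3, -0.6, -0.5]
finger_gap: 0.0855
finger_force: 0.0
```

```bash
python3 - <<'E'
from h import *
f=grab("wrist"); g=grab("scene")
def pix(p):
    T=np.linalg.inv(f["T"]); r=T[:3,:3]@p+T[:3,3]
    return cv2.projectPoints(r[None],np.zeros(3),np.zeros(3),f["K"],f["D"])[0].ravel()
u,v=pix(np.array([.5575,.109,.13])).astype(int); print(u,v)
a=f["img"][max(0,v-75):v+75,max(0,u-75):u+75]
b=g["img"][190:290,250:350]
c=f["img"]
c=np.hstack([cv2.resize(a,(400,400)),cv2.resize(b,(400,400))]); cv2.imwrite("pics/w8.png",cv2.convertScaleAbs(c,alpha=1.5))
for q in ["drop_1"]:
  for k in env.spot_point(f,q)[:8]:
    u,v=k["point"]; print(q,round(k["p"],2),np.round((u,v)),np.round(ray_pt(f,(u,v),d=f["depth"][int(v),int(u)]),3))
E
```

```text
369 249
drop_1 0.73 [377. 234.] [0.545 0.12  0.116]
drop_1 0.58 [378. 248.] [0.562 0.119 0.116]
drop_1 0.54 [376. 238.] [0.55  0.118 0.117]
drop_1 0.46 [372. 243.] [0.564 0.116 0.088]
```

View pics/w8.png

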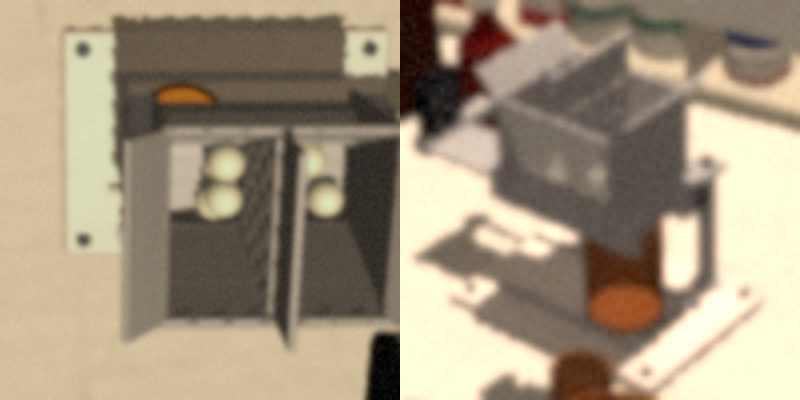

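The right cell holds the poured drops (two on top of others, at (222,165–200)), and the left cell has its reserves. Now to the gate grip.

step_arm(
  plan=[
    [[1.5,4,0,0,0,0],[3,8,0,0,0,0],[4.7,12,-1,0,0,0],[6.3,16,-3,0,0,0],[7.5,19,-5,0,0,0],[7.9,20,-8,0,0,0],[7.9,20,-11,0,0,0],[7.9,20,-13,0,0,0]],
  ],
)

```text
t: 18.25
tool_pos: [0.5823, 0.2705, 0.2233]
tool_rot: [-0.002, 0.071, 0.997, -0.002]
wrist_force: [0.2, -0.8, -0.3]
finger_gap: 0.0858
finger_force: 0.0
```

```bash
python3 - <<'E'
from h import *
f=grab("wrist"); s=env.read_state(); print(s["t"],s["tool_pos"],s["tool_rot"])
P=cloud(f,np.ones((480,640),bool)); A=P[(P[:,0]>.5)&(P[:,0]<.64)&(P[:,1]>.23)&(P[:,1]<.3)&(P[:,2]>.12)&(P[:,2]<.145)]
print(len(A),cv2.minAreaRect((A[:,:2]*1000).astype(np.float32)) if len(A)>5 else 0,A[:,2].mean())
E
```

```text
18.3 [0.58081726 0.26952826 0.22004078] [-0.00426974  0.07115403  0.99745192 -0.00292303]
950 ((580.3543701171875, 266.6566467285156), (12.719826698303223, 34.908870697021484), 81.99481964111328) 0.13190286977996318
```

step_arm(
  plan=[
    [[0,0,-2.5,0,0,0],[0,0,-5.5,0,0,0],[0,0,-8.5,0,0,0],[0,0,-10.5,0,0,0],[0,0,-12,0,0,0],[0,0,-12.8,0,0,0],[0,0,-12.8,0,0,0],[0,0,-12.8,0,0,0]],
  ],
)

```text
t: 19.1
tool_pos: [0.5838, 0.2698, 0.1002]
tool_rot: [0.001, 0.071, 0.997, 0.0]
wrist_force: [1.0, 0.6, 0.7]
finger_gap: 0.0854
finger_force: 0.0
```

step_arm(
  plan=[
    [[-0.35,-0.35,-0.1,0,0,0],[-0.35,-0.35,-0.1,0,0,0],[-0.35,-0.35,-0.1,0,0,0]],
  ],
)

```text
t: 19.4
tool_pos: [0.5798, 0.2657, 0.0993]
tool_rot: [0.001, 0.072, 0.997, 0.0]
wrist_force: [0.6, 0.7, 0.2]
finger_gap: 0.0855
finger_force: 0.0
```

step_arm(
  plan=[
    [[0,0,0,0,0,0],[0,0,0,0,0,0],[0,0,0,0,0,0],[0,0,0,0,0,0],[0,0,0,0,0,0],[0,0,0,0,0,0],[0,0,0,0,0,0],[0,0,0,0,0,0]],
  ],
  fingers=255,
  squeeze=90,
)

```text
t: 20.2
tool_pos: [0.5796, 0.2652, 0.0986]
tool_rot: [0.0, 0.072, 0.997, -0.0]
wrist_force: [1.0, -2.7, 1.9]
finger_gap: 0.011
finger_force: 88.1
```

```bash
python3 - <<'E'
from h import *
s=env.read_state(); print(s["t"],s["tool_pos"],s["tool_rot"],s["wrist_force"],s["finger_gap"],s["finger_force"])
E
```

```text
20.2 [0.57962274 0.26522973 0.09860973] [ 3.47075521e-04  7.15365821e-02  9.97437864e-01 -3.23918980e-04] [ 0.98101707 -2.69269895  1.85768075] 0.01096358822834073 88.10690402984619
```

step_arm(
  plan=[
    [[0.07,0.5,0,0,0,0],[0.17,1.2,0,0,0,0],[0.29,2.0,0,0,0,0],[0.41,2.8,0,0,0,0],[0.52,3.6,0,0,0,0],[0.62,4.3,0,0,0,0],[0.69,4.75,0,0,0,0],[0.69,4.75,0,0,0,0]],
  ],
)

```text
t: 21.0
tool_pos: [0.5863, 0.3121, 0.0986]
tool_rot: [-0.0, 0.072, 0.997, -0.001]
wrist_force: [-0.1, -6.9, 3.6]
finger_gap: 0.0111
finger_force: 88.4
```

```bash
python3 - <<'E'
from h import *
s=env.read_state(); print(s["t"],s["tool_pos"],s["tool_rot"],s["wrist_force"],s["finger_gap"],s["finger_force"])
print("draw from tcp",(s["tool_pos"]-np.array([.5796,.2652,.0986]))@[.143,.9897,0])
f=grab("side"); P=cloud(f,np.ones((480,640),bool))
cv2.imwrite("pics/s9.png",np.hstack([cv2.resize(f["img"][200:350,220:370],(400,400)),cv2.resize(grab("scene")["img"][190:290,250:350],(400,400))]))
E
```

```text
21.0 [0.5863286  0.31208485 0.098598  ] [-2.23568499e-04  7.15766457e-02  9.97433964e-01 -1.49035285e-03] [-0.12424002 -6.89878235  3.59256882] 0.011054266870513519 88.44557046890259
draw from tcp 0.0473641246584162
```

View pics/s9.png

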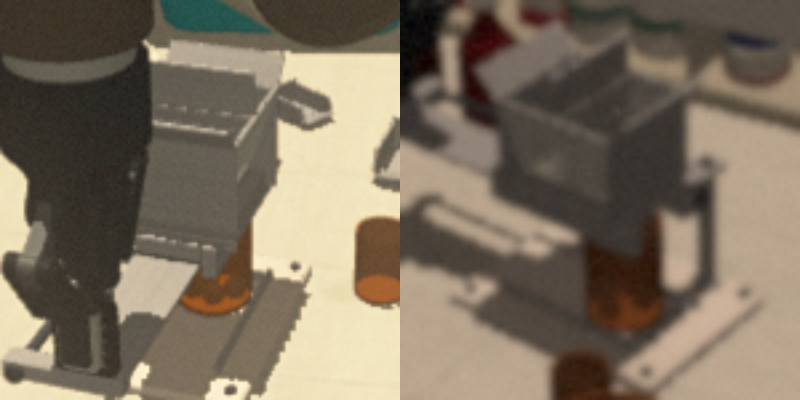

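The poured drops now show dark inside the vial at (215,285), and the right cell's window is empty while the left still shows drops. The draw is 47.4 mm and the pull 6.9 N, consistent with half. A small trim, then a last check by the networks.

step_arm(
  plan=[
    [[0,0.05,0,0,0,0],[0,0.05,0,0,0,0],[0,0.05,0,0,0,0],[0,0.05,0,0,0,0],[0,0.05,0,0,0,0],[0,0.05,0,0,0,0]],
  ],
)

```text
t: 21.7
tool_pos: [0.5863, 0.312, 0.0986]
tool_rot: [-0.0, 0.072, 0.997, -0.002]
wrist_force: [-1.0, -7.3, 3.0]
finger_gap: 0.0109
finger_force: 88.4
```

```bash
python3 - <<'E'
from h import *
s=env.read_state(); print(s["t"],s["tool_pos"],s["wrist_force"],s["finger_gap"],s["finger_force"],(s["tool_pos"]-np.array([.5796,.2652,.0986]))@[.143,.9897,0])
for c in ("side","scene"):
  f=grab(c)
  for q in ["drop_1","vial","scoop"]:
    for k in env.spot_point(f,q)[:8]:
      u,v=k["point"]; print(c,q,round(k["p"],2),np.round((u,v)),np.round(ray_pt(f,(u,v),d=f["depth"][int(v),int(u)]),3))
  # clear-window points: mean brightness around cell floors seen in camera
  Rm=np.array(f["rvec"]);
  for n,y in (("right",-24),("left",24)):
    w=np.array([.5615,.1335,0])+y/1000*np.array([.143,.9897,0])+[0,0,.098]
    u,v=cv2.projectPoints(w[None],Rm,np.array(f["tvec"]),f["K"],f["D"])[0].ravel().astype(int)
    print(c,n,(u,v),f["img"][v-4:v+5,u-4:u+5].max(2))if c=="scene" else 0
E
```

```text
21.7 [0.58627768 0.31195462 0.09861655] [-0.97469123 -7.25398961  3.00050127] 0.010913125012609645 88.41488599777222 0.047227958908748514
side drop_1 0.2 [299. 273.] [0.546 0.179 0.126]
side vial 0.74 [302. 312.] [0.55  0.135 0.023]
side vial 0.69 [364. 307.] [0.443 0.094 0.017]
side vial 0.6 [410. 289.] [0.36  0.032 0.027]
side scoop 0.69 [332. 240.] [ 0.534 -0.17   0.02 ]
side scoop 0.65 [276. 423.] [0.54  0.387 0.012]
scene drop_1 0.62 [389. 331.] [ 0.417 -0.178  0.036]
scene vial 0.88 [310. 269.] [0.543 0.087 0.019]
scene vial 0.63 [294. 303.] [0.371 0.025 0.063]
scene vial 0.61 [302. 334.] [ 0.325 -0.022  0.033]
scene scoop 0.75 [226. 245.] [0.528 0.347 0.018]
scene scoop 0.73 [360. 328.] [ 0.412 -0.114  0.018]
scene scoop 0.59 [415. 312.] [ 0.519 -0.202  0.017]
scene scoop 0.46 [286. 235.] [0.543 0.155 0.102]
scene right (np.int64(304), np.int64(238)) [[76 68 58 55 55 58 60 55 59]
 [74 68 60 51 53 55 60 54 58]
 [70 66 62 55 59 53 56 55 58]
 [76 71 61 55 58 58 55 58 54]
 [79 71 60 59 55 57 55 54 58]
 [79 70 64 60 59 56 53 55 55]
 [70 69 62 57 55 54 57 57 57]
 [62 59 54 59 57 56 52 53 56]
 [57 57 57 59 56 54 56 55 58]]
scene left (np.int64(290), np.int64(232)) [[ 78  80  84  86  83  77  74  75  77]
 [ 82  89  90  96  86  81  76  76  77]
 [ 99  98  98  96  88  80  78  74  74]
 [106 107  97  96  86  81  79  76  73]
 [109 108 102  91  86  78  77  77  74]
 [ 95  99  99  90  81  80  76  75  76]
 [ 77  87  87  85  81  77  79  72  76]
 [ 68  72  76  76  77  73  72  77  76]
 [ 60  62  66  68  67  69  72  71  77]]
```

step_arm(
  plan=[
    [[0.01,0.1,0,0,0,0],[0.01,0.1,0,0,0,0],[0.01,0.1,0,0,0,0],[0.01,0.1,0,0,0,0],[0.01,0.1,0,0,0,0],[0.01,0.1,0,0,0,0]],
  ],
)

```text
t: 22.7
tool_pos: [0.5864, 0.3128, 0.0986]
tool_rot: [-0.0, 0.072, 0.997, -0.002]
wrist_force: [-0.1, -7.6, 3.6]
finger_gap: 0.0107
finger_force: 88.4
```

```bash
python3 - <<'E'
from station import env
s=env.read_state(); print(s["tool_pos"],s["wrist_force"],s["finger_force"]); print(env.job_done())
E
```

```text
[0.58640164 0.31281224 0.09860141] [-0.09567399 -7.62360874  3.61744556] 88.42893719673157
the job is handed in; nothing more can be done
None
```

Job handed in at about 23 s: the poured drops went through the right compartment into the vial, the left one still shows its drops, the empty scoop was laid back in place, and the gripper holds the gate at about half draw (47–48 mm). I saw drops in the vial but could not count all four.

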